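Take the spent battery out of the label printer

TASK

Change-out at the packing bench: pinch the release tab of the label printer's battery cover inward, towards the rib on the cover, keep it pinched while you pivot the cover up out of its frame, and lay the cover flat on the rubber mat, rib and tab uppermost. Then take the battery pack out of the open bay and put it in the empty tote; leave the other things on the bench undisturbed.

Things in the scene. Friction and masses are not known exactly. Their poses are not given: they have to be found in the camera images.
- printer: Light grey label printer, fixed: x -135 (display and label slot end) to +95, y -85 to +85, 100 mm high, flat top. Origin on the bench under the centre of the battery bay, a well x -55 to +55, y -46 to +46, floor at z 50, rim z 100. At the bay's -x end a lip (x -86 to -69, top z 104.5) holds down the cover's lugs; at the +x end a hidden catch holds the tab's hook. The cover's underside is at z 93.
- cover: Loose snap-in cover, grey plate 134 x 104 x 5 mm, 0.1 kg; origin at the centre of its underside, z up, x from lug end to tab end (= printer's x when shut). On top: a fixed upright rib (x 12 to 17, 34 mm wide in y, top z 30) and the tab. Two lugs at the -x end (to x -77) reach 8 mm under the printer's lip. Skirts below reach z -18: it stands flat on these when laid down.
- tab (a joint): Travel of the release tab into the cover (towards cover -x), m: 0 as sprung out (hooked), 0.010 fully pressed; the hook is free from about 0.007. Spring 3 N at first, 6 N fully pressed; it springs back when let go.
- tab_face (a point): On the outer (+x) face of the release tab, an upright plate 4 mm thick, 26 wide in y, whose top is at cover z +30 as the rib's is. Unpressed this point is at cover (+56, 0, +20). Pinched width over rib and tab: 44 mm unpressed, 34 mm fully pressed.
- cover_pivot (a point): Cover (-65, 0, 0) mm: the cover pivots about the cover's y axis here. With tab and rib pinched (fingers closing along cover x) turn it up about this line by 0.35 to 0.5 rad, tab end rising, gripper leaning with it; then draw it off along its own +x by about 15 mm and lift away. Lifted straight up, the lugs jam under the lip.
- pivot_seat (a point): The place in the printer's frame where cover_pivot lies when the cover is closed: printer (-65, 0, 93) mm.
- pack: Spent battery pack, loose black block 40 (its x) x 60 (its y) x 34 mm high, 0.2 kg, origin at the centre of its underside. It stands on the bay floor under the cover, its top 16 mm below the bay's rim, its x roughly along the printer's x, with 25 mm or more of free well at either x side.
- mat: Fixed flat black rubber mat, 240 (its x) by 200 (its y) by 3 mm, origin at the centre of its underside on the bench. It lies on one side of the printer, the tote on the other.
- tote: Fixed blue open-topped plastic tote, 200 (its x) by 160 (its y) by 70 mm high, walls and floor 5 mm, empty; origin at the centre of its underside on the bench.
- sanitiser: Bystander: clear bottle, 60 mm across, 150 high, origin under its centre.
- tape_roll: Bystander: cardboard tape core lying flat, 100 mm across, 48 high, origin under its centre.
- carton: Bystander: cardboard box 90 by 140 by 80 mm high, origin under its centre.
Mind the look-alikes: they are no part of the job. What is meant by the cover is not red, and is the larger of those in its own colour.

How it is judged:
By the outcome, as a careful person would: the job done as asked, in the order asked, and still so for the second after the job is handed in, with the robot touching nothing.
It also fails if it takes over 51 s, if anything falls off the work surface, if the arm or the gripper's body presses on something with over 40 N, if the wrist force passes 120 N, or if a joint passes its speed limit or range.

ROBOT

A 6-joint arm with a two-finger parallel gripper is mounted at the origin on the work surface. World frame = base frame: x ahead of the robot, y to its left, z up, the work surface at z = 0. Lengths are in m, angles in rad, forces in N, time in s.
With the tool pointing down it reaches from about 0.275 to 1 m from the base axis. Payload 8.4 kg.
Tool frame: the origin (TCP) lies midway between the tips of the shut fingers; the grasp point (between the pads) lies 19 mm behind it (robot.hold_point_z is the distance from the TCP to the grasp point, in m); z points along the fingers, y is the line along which they close (so a half turn about z gives the same grasp; the last joint's range is limited). The gripper opens to 85 mm and grips with 20 to 120 N. Pads are 22 mm wide; open, the fingers measure 114 mm over their backs; the gripper's body (76 mm by 85 mm) begins 54 mm behind the grasp point. The pads swing forward as they close: fully open they stand 13 mm farther back than shut.
Start: joints at [1.226, 0.353, 1.633, -0, 1.155, -0.002], TCP at [0.21, 0.589, 0.231] pointing down, gripper open.
Joint ranges: [-2.63, 2.63], [-0.92, 2.1], [0.06, 2.66], [-1.3, 4.44], [0, 2.69], [-3.02, 3.02]. Speed limits (rad/s): [2.22, 2.22, 2.79, 3.14, 3.14, 3.14].

INTERFACE

Orientations are given as a 3x3 rotation matrix whose columns are the frame's x, y, z axes.
In Python, from cell import monitor, cams, ticket, nets, robot gives the robot as it stands. The module is installed in compiled form; this text tells all that it offers.
- The arm moves only by the tool send_rows, never from a script. Its argument "plan" is a list of rows, each an object of numbers: "tx", "ty", "tz": the shift along the tool's x, y, z in mm; "rx", "ry", "rz": the turn, a rotation vector about the tool's x, y, z in rad; "claw": the closure, from -1 (fully open) to 1 (shut). In form: [{"tx": .., "ty": .., "tz": .., "rx": .., "ry": .., "rz": .., "claw": ..}, ...]. A call has 1 to 10 rows; each row is the pose to reach, as a shift and turn from the pose commanded when the call began, along the tool's axes at that moment; what a row does not reach only later rows make up. A row lasts 1/12 s, in which the tool goes at most 41.7 mm and 7.16 degrees, less where a joint would pass 70% of its speed; a pose out of reach is approached as far as the arm can. A call with a gripper value outside its range is refused whole. The fingers move at their own pace and stop on an object; "squeeze" is the grip in N (left out, the last holds). Time passes only in rows, so rows that repeat a pose let the fingers close. It gives the time, the measured TCP pose, the force, the opening and the grip force at its end, in the units of the state.
- monitor.sense(): the state, without advancing time (a new reading comes with each control period).
- cams.get_image(name): name is "scene" or "top"; returns the picture (420x560x3 uint8, red, green, blue); there is no depth.
- cams.get_calibration(name): a dict with "fx", "fy", "cx", "cy" (pixels), "dist_coeffs" ([k1, k2, p1, p2, k3] as OpenCV has them; the pictures are not rectified), "world_to_cam" (4x4, takes a point from world to camera coordinates). Camera axes: x right, y down, z forward; pixel columns grow to the right and rows downward; lengths in m; the calibration is good to about 2 mm. A picture is of the moment at which its call begins. get_calibration takes no time and is no camera call.
- ticket.sign_off(): hands the job in; it is judged then, once.
Trained networks look in the newest picture that a camera, given by its name, has taken for a name from the list of things; names that differ only in an ending like _2 or _b are one class to them, and where a whole thing is asked for, a point or a joint stands for the part that bears it (a point fixed in the world has none). Each returns a list of dicts, best first, with "p" (0 to 1); they miss things now and then, are a little off and sometimes report something else, mostly with a low value. They report only what shows in the picture. A call takes as long as a camera call. They do not tell look-alikes from the thing itself.
- nets.regions_of(camera, query): "pixels" (420x560 bool, what is visible of it) and "extent" ([left, top, right, bottom] in pixels, round what is visible of it).
The state is a dict: "t": time; "qpos": joint angles; "qd": joint speeds; "joint_torque": joint torques, N m; "tcp_pos": TCP position; "tool_rot": TCP orientation; "force": force on the tool from outside, world axes, zero at the start; "moment": the same for the moment, N m; "opening": finger opening in m; "grasp_force": force on a finger pad.
Only numpy, scipy, OpenCV 4.12 (cv2) and the standard library are available. Lean on these libraries where they do the work, as an engineer would, in place of code of your own. Each camera call takes 0.05 s, during which the arm holds its last target. There are 200 camera calls.

## Working session

There is one attempt and no reset: what is moved stays moved. The work goes in short steps, Python scripts to look and compute and a tool call to move; the robot and the scene stay as the last step left them, time stands still between calls to the robot, and variables do not carry over. Pictures are saved under pics/ and viewed, at most 10 in all, crops included, and the job is handed in when it is done.

Besides the shell and the picture viewer there is one more tool, called after "Request:" by a JSON object that holds its "fn" and its "kwargs". send_rows: Moves the arm, as the interface text tells. Its arguments: {"type":"object","properties":{"plan":{"type":"array"},"squeeze":{"type":"number"}},"required":["plan"]}

```bash
mkdir -p pics; cat > h.py <<'E'
import numpy as np, cv2
from cell import monitor, cams, ticket, nets, robot
def K(c):
    k=cams.get_calibration(c); return np.array([[k['fx'],0,k['cx']],[0,k['fy'],k['cy']],[0,0,1.]]),np.array(k['dist_coeffs']),np.array(k['world_to_cam'])
def px2w(c,uv,z):
    A,d,T=K(c); n=cv2.undistortPoints(np.array(uv,float).reshape(-1,1,2),A,d).reshape(-1,2)
    R,t=T[:3,:3],T[:3,3]; o=-R.T@t; r=np.c_[n,np.ones(len(n))]@R
    return o+r*((z-o[2])/r[:,2])[:,None]
def w2px(c,P):
    A,d,T=K(c); return cv2.projectPoints(np.array(P,float).reshape(-1,3),cv2.Rodrigues(T[:3,:3])[0],T[:3,3],A,d)[0].reshape(-1,2)
def save(c,n,crop=None,s=1):
    im=cams.get_image(c)[:,:,::-1]
    if crop: im=im[crop[1]:crop[3],crop[0]:crop[2]]
    cv2.imwrite('pics/'+n,cv2.resize(im,None,fx=s,fy=s,interpolation=cv2.INTER_CUBIC))
E
python3 - <<'E'
from h import *
save('top','top0.png',s=1.4);save('scene','sc0.png',s=1.4)
for c in ('top','scene'):
    A,d,T=K(c);print(c,A[0,0],-T[:3,:3].T@T[:3,3],T[2,:3])
for q in ['printer','cover','mat','tote','tab']:
    for r in nets.regions_of('top',q)[:4]:
        m=r['pixels'].astype(np.uint8); ys,xs=np.nonzero(m); print(q,round(r['p'],2),r['extent'],m.sum(),xs.mean().round(1),ys.mean().round(1),cv2.minAreaRect(np.c_[xs,ys].astype(np.float32)))
print(monitor.sense())
E
```

```text
top 465.6748454438847 [ 0.34568412 -0.01622897  1.2284631 ] [ 0.13030035  0.00876229 -0.99143585]
scene 455.8751316558411 [1.05626156 0.46656503 0.89367665] [-0.52805338 -0.43382165 -0.73004   ]
printer 0.87 [227.4, 172.5, 315.4, 290.1] 5137 271.5 235.3 ((270.4999694824219, 232.50001525878906), (112.17842864990234, 71.77851104736328), 78.69007110595703)
cover 0.89 [242.0, 188.9, 294.1, 249.1] 2174 268.1 216.9 ((268.14373779296875, 216.6476593017578), (54.73519515991211, 42.25172805786133), 79.4608154296875)
cover 0.84 [178.9, 278.1, 220.4, 314.2] 1011 198.9 296.9 ((199.50997924804688, 296.92999267578125), (37.75950241088867, 28.567115783691406), 8.130102157592773)
cover 0.82 [363.7, 309.7, 424.6, 365.3] 2261 392.4 336.7 ((392.89996337890625, 336.7999572753906), (59.13458251953125, 42.058284759521484), 18.434947967529297)
mat 0.6 [354.3, 177.8, 447.5, 279.7] 6929 400.9 227.4 ((400.7839660644531, 227.01779174804688), (93.07404327392578, 76.98716735839844), 78.95906829833984)
tote 0.67 [119.9, 164.0, 204.8, 256.2] 5393 162.7 210.1 ((162.79412841796875, 210.3235321044922), (69.12265014648438, 80.76435852050781), 14.03624439239502)
{'t': 0.35, 'qpos': array([ 1.22559099e+00,  3.53148680e-01,  1.63362079e+00,  1.60265153e-05,
        1.15521886e+00, -2.40677490e-03]), 'qd': array([ 0.00087475, -0.00085065, -0.00287175, -0.00108182,  0.00101485,
       -0.00097854]), 'joint_torque': array([-5.20000503e-04, -6.04532003e+01, -3.41927683e+01, -8.88086106e-05,
        4.95979257e-03,  1.65592382e-05]), 'tcp_pos': array([0.21002776, 0.58849983, 0.23109345]), 'tool_rot': array([[-9.41815513e-01,  3.36130210e-01, -1.47691366e-04],
       [ 3.36130242e-01,  9.41815441e-01, -3.67375220e-04],
       [ 1.56120990e-05, -3.95643215e-04, -9.99999922e-01]]), 'force': array([ 0.22348776,  1.06492976, -0.01457055]), 'moment': array([ 0.02317408,  0.00639115, -0.00842397]), 'grasp_force': 0.0, 'opening': 0.0851782062477851}
```

View pics/top0.png

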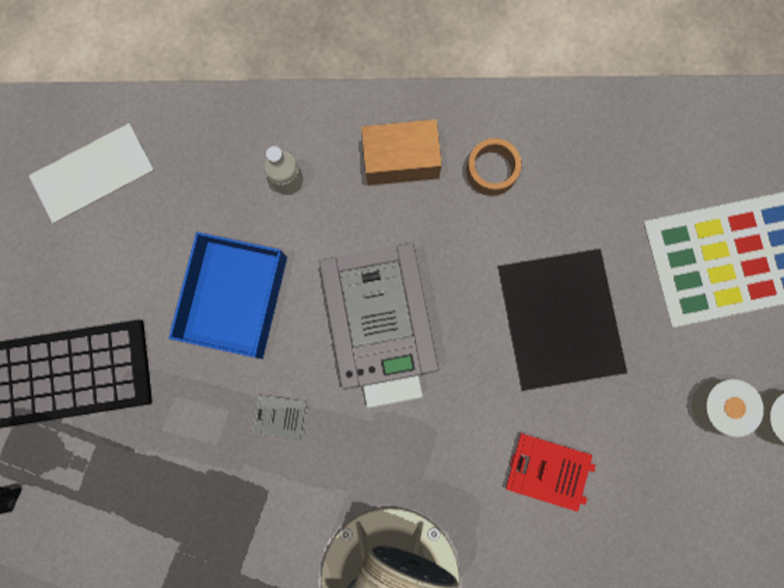

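View pics/sc0.png

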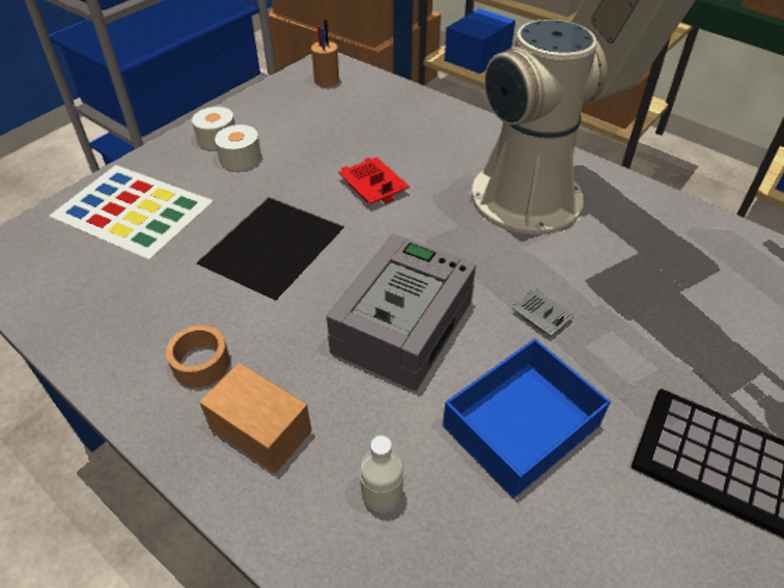

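The top view shows the printer with its display end towards the robot (about (270,233) px). The cover's tab end points away, at about (265,197) px. The mat is to the right at (400,227), the tote to the left at (162,210), and a red and a small grey look-alike lie loose. Next I'll zoom in for an accurate pose.

```bash
python3 - <<'E'
from h import *
save('top','top1.png',crop=(215,160,330,300),s=4.2)
save('scene','sc1.png',crop=(225,160,350,285),s=4.7)
E
```

```text
(no output)
```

View pics/top1.png

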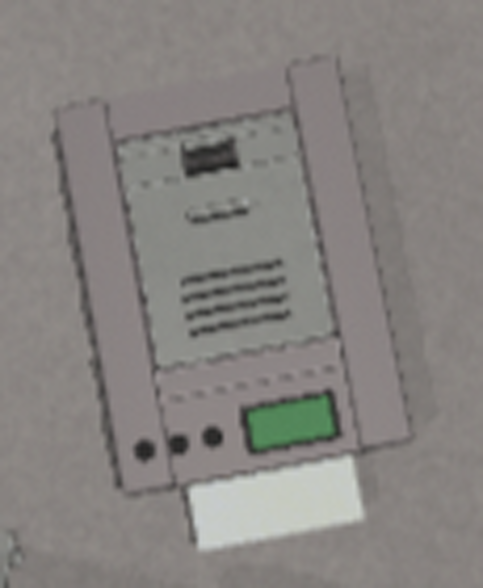

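View pics/sc1.png

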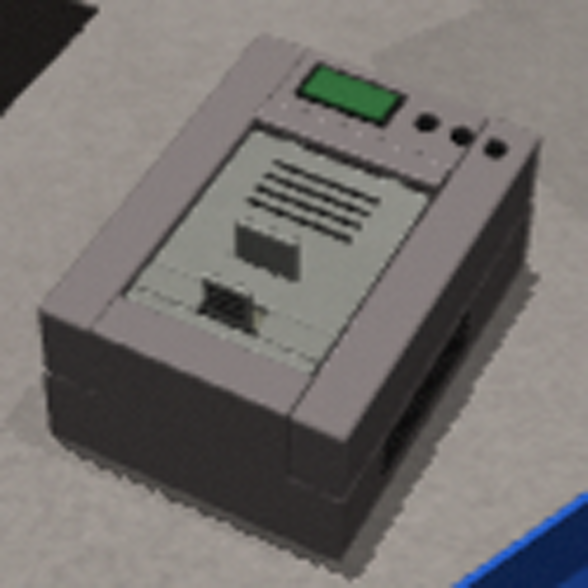

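Both crops show the printer's top corners clearly. In the top crop they are (56,105), (338,57), (411,438), (123,494), and in the scene crop (40,312), (345,440), (540,142), (262,36). The rib and tab stand near the far end. I'll fit the pose from both views.

```bash
python3 - <<'E'
from h import *
from scipy.optimize import least_squares
tp=np.array([[56,105],[338,57],[411,438],[123,494]])/4.2+[215,160]-.4
sc=np.array([[345,440],[40,312],[262,36],[540,142]])/4.7+[225,160]-.4
cv=np.array([[118,140],[293,108],[336,336],[157,368]])/4.2+[215,160]-.4
L=np.array([[95,85,100],[95,-85,100],[-135,-85,100],[-135,85,100]])/1e3
C=np.array([[67,52,98],[67,-52,98],[-69,-52,98],[-69,52,98]])/1e3
def W(p,L):
    c,s=np.cos(p[2]),np.sin(p[2]); return np.c_[p[0]+c*L[:,0]-s*L[:,1],p[1]+s*L[:,0]+c*L[:,1],L[:,2]]
ft=lambda p:(w2px('top',W(p,L))-tp).ravel()
fs=lambda p:(w2px('scene',W(p,L))-sc).ravel()
fc=lambda p:(w2px('top',W(p,C))-cv).ravel()
x0=[.4,0,.1]
for n,f in [('top',ft),('scene',fs),('cover',fc),('all',lambda p:np.r_[ft(p),fs(p),fc(p)])]:
    r=least_squares(f,x0);print(n,r.x.round(4),r.fun.round(1))
p=r.x
mat=np.array([[499,266],[600,250],[626,372],[522,389]])/1.4; m=px2w('top',mat,.003);print('mat',m.mean(0),m.round(3).tolist())
to=np.array([[198,233],[286,252],[262,357],[170,338]])/1.4; m=px2w('top',to,.07);print('tote',m.mean(0),m.round(3).tolist())
# rib/tab tops check
R=np.array([[17,17,123],[17,-17,123],[56,13,123],[56,-13,123],[56,13,98],[56,-13,98]])/1e3
print('rib/tab in crops',((w2px('top',W(p,R))-[215,160])*4.2).round().tolist(),((w2px('scene',W(p,R))-[225,160])*4.7).round().tolist())
for q in('sanitiser','carton','tape_roll'):
    for r in nets.regions_of('top',q)[:1]:
        e=r['extent'];print(q,px2w('top',[[(e[0]+e[2])/2,(e[1]+e[3])/2]],.05).round(3))
E
```

```text
top [0.4841 0.0216 0.1733] [-0.4  0.1  0.3 -0.8  0.5  0.6 -0.4  0.1]
scene [0.4862 0.0228 0.1796] [ 0.3  1.2 -1.  -0.2 -0.3 -0.6  1.  -1. ]
cover [0.4854 0.0216 0.1715] [ 0.1 -0.1 -0.1  0.1 -0.2 -0.   0.2  0. ]
all [0.4851 0.0219 0.1754] [-0.5 -0.2  0.1 -1.3  0.5  0.1 -0.4 -0.3  0.   0.7 -1.  -0.8  0.  -1.
  1.1 -1.3 -0.1  0.2 -0.3  0.1 -0.2 -0.   0.2  0.2]
mat [ 0.4624563  -0.32534505  0.003     ] [[0.564, -0.211, 0.003], [0.593, -0.404, 0.003], [0.361, -0.441, 0.003], [0.332, -0.246, 0.003]]
tote [0.50480829 0.28617539 0.07      ] [[0.618, 0.346, 0.07], [0.581, 0.185, 0.07], [0.392, 0.225, 0.07], [0.427, 0.39, 0.07]]
rib/tab in crops [[187.0, 205.0], [246.0, 194.0], [182.0, 138.0], [227.0, 130.0], [185.0, 145.0], [228.0, 137.0]] [[294.0, 246.0], [233.0, 221.0], [248.0, 296.0], [200.0, 276.0], [248.0, 330.0], [201.0, 310.0]]
sanitiser [[0.739 0.195 0.05 ]]
carton [[ 0.768 -0.026  0.05 ]]
tape_roll [[ 0.736 -0.2    0.05 ]]
```

```bash
cat >> h.py <<'E'
from scipy.spatial.transform import Rotation as Ro
P=np.array([.485,.022,0]); YAW=.175
def Rd(yaw,tilt=0): # tool down, y along yaw; tilt: cover turned up by tilt
    D=np.array([[0,1,0],[1,0,0],[0,0,-1.]])  # columns: x=(0,1,0), y=(1,0,0), z=down
    return Ro.from_euler('z',yaw).as_matrix()@Ro.from_euler('y',-tilt).as_matrix()@D
def pr(v): return P+Ro.from_euler('z',YAW).as_matrix()@(np.array(v)/1e3)
def row(p,R,base=None):
    s=monitor.sense(); p0,R0=base or (s['tcp_pos'],s['tool_rot'])
    t=R0.T@(np.array(p)-p0)*1e3; r=Ro.from_matrix(R0.T@R).as_rotvec()
    print(' '.join(f'{k}:{v:.1f}' for k,v in zip(('tx','ty','tz'),t)),' '.join(f'{k}:{v:.3f}' for k,v in zip(('rx','ry','rz'),r)))
E
python3 -c "
from h import *
row(pr([29,0,231]),Rd(YAW))"
```

```text
tx:-474.6 ty:-426.9 tz:0.3 rx:0.000 ry:0.000 rz:1.053
```

Request:
{"fn": "send_rows", "kwargs": {"plan": [{"tx":-474.6,"ty":-426.9,"tz":0.3,"rz":1.053,"claw":-1},{"tx":-474.6,"ty":-426.9,"tz":0.3,"rz":1.053,"claw":-1},{"tx":-474.6,"ty":-426.9,"tz":0.3,"rz":1.053,"claw":-1},{"tx":-474.6,"ty":-426.9,"tz":0.3,"rz":1.053,"claw":-1},{"tx":-474.6,"ty":-426.9,"tz":0.3,"rz":1.053,"claw":-1},{"tx":-474.6,"ty":-426.9,"tz":0.3,"rz":1.053,"claw":-1},{"tx":-474.6,"ty":-426.9,"tz":0.3,"rz":1.053,"claw":-1},{"tx":-474.6,"ty":-426.9,"tz":0.3,"rz":1.053,"claw":-1},{"tx":-474.6,"ty":-426.9,"tz":0.3,"rz":1.053,"claw":-1},{"tx":-474.6,"ty":-426.9,"tz":0.3,"rz":1.053,"claw":-1}], "squeeze": 40}}

```text
validation failed for argument at $.pl...
```

```bash
python3 -c "
from h import *
s=monitor.sense();print(s['tcp_pos'],s['qd'].round(2))
row(pr([29,0,180]),Rd(YAW))"
```

```text
[0.21007264 0.58864679 0.23127641] [-0.  0. -0. -0.  0. -0.]
tx:-474.6 ty:-426.9 tz:51.3 rx:0.000 ry:0.000 rz:1.053
```

Request:
{"fn": "send_rows", "kwargs": {"plan": [{"tx":-474.6,"ty":-426.9,"tz":0.3,"rx":0,"ry":0,"rz":1.053,"claw":-1},{"tx":-474.6,"ty":-426.9,"tz":0.3,"rx":0,"ry":0,"rz":1.053,"claw":-1},{"tx":-474.6,"ty":-426.9,"tz":0.3,"rx":0,"ry":0,"rz":1.053,"claw":-1},{"tx":-474.6,"ty":-426.9,"tz":0.3,"rx":0,"ry":0,"rz":1.053,"claw":-1},{"tx":-474.6,"ty":-426.9,"tz":0.3,"rx":0,"ry":0,"rz":1.053,"claw":-1},{"tx":-474.6,"ty":-426.9,"tz":0.3,"rx":0,"ry":0,"rz":1.053,"claw":-1},{"tx":-474.6,"ty":-426.9,"tz":0.3,"rx":0,"ry":0,"rz":1.053,"claw":-1},{"tx":-474.6,"ty":-426.9,"tz":0.3,"rx":0,"ry":0,"rz":1.053,"claw":-1},{"tx":-474.6,"ty":-426.9,"tz":0.3,"rx":0,"ry":0,"rz":1.053,"claw":-1},{"tx":-474.6,"ty":-426.9,"tz":0.3,"rx":0,"ry":0,"rz":1.053,"claw":-1}], "squeeze": 40}}

```text
t: 1.43
tcp_pos: [0.4088, 0.2203, 0.2315]
tool_rot: [[-0.171, 0.985, 0.001], [0.985, 0.171, 0.0], [0.0, 0.001, -1.0]]
force: [0.3, 1.3, -0.8]
opening: 0.0857
grasp_force: 0.0
```

```bash
python3 -c "
from h import *
s=monitor.sense();print(s['tcp_pos'],s['qd'].round(2))
row(pr([29,0,180]),Rd(YAW))"
```

```text
[0.40876786 0.22025812 0.23145551] [-1.08 -0.03  0.03  0.   -0.01 -1.16]
tx:-208.3 ty:70.2 tz:51.5 rx:0.001 ry:-0.000 rz:-0.004
```

Request:
{"fn": "send_rows", "kwargs": {"plan": [{"tx":-200,"ty":70,"tz":51,"rx":0,"ry":0,"rz":0,"claw":-1},{"tx":-200,"ty":70,"tz":51,"rx":0,"ry":0,"rz":0,"claw":-1},{"tx":-200,"ty":70,"tz":51,"rx":0,"ry":0,"rz":0,"claw":-1},{"tx":-200,"ty":70,"tz":51,"rx":0,"ry":0,"rz":0,"claw":-1},{"tx":-200,"ty":70,"tz":51,"rx":0,"ry":0,"rz":0,"claw":-1},{"tx":-200,"ty":70,"tz":51,"rx":0,"ry":0,"rz":0,"claw":-1},{"tx":-200,"ty":70,"tz":51,"rx":0,"ry":0,"rz":0,"claw":-1},{"tx":-200,"ty":70,"tz":51,"rx":0,"ry":0,"rz":0,"claw":-1},{"tx":-200,"ty":70,"tz":51,"rx":0,"ry":0,"rz":0,"claw":-1}]}}

```text
t: 2.18
tcp_pos: [0.5115, 0.0382, 0.1803]
tool_rot: [[-0.174, 0.985, -0.0], [0.985, 0.174, 0.0], [0.0, -0.0, -1.0]]
force: [-1.2, 0.0, 1.2]
opening: 0.0857
grasp_force: 0.0
```

```bash
python3 -c "
from h import *
s=monitor.sense();print(s['tcp_pos'],s['qd'].round(2))
row(pr([29,0,130]),Rd(YAW));row(pr([29,0,99]),Rd(YAW))"
```

```text
[0.51146707 0.03823184 0.18033766] [ 0.02 -0.01  0.   -0.    0.   -0.  ]
tx:-11.4 ty:0.1 tz:50.3 rx:-0.000 ry:-0.000 rz:0.000
tx:-11.4 ty:0.1 tz:81.3 rx:-0.000 ry:-0.000 rz:0.000
```

Request:
{"fn": "send_rows", "kwargs": {"plan": [{"tx":-11.4,"ty":0,"tz":20,"rx":0,"ry":0,"rz":0,"claw":-1},{"tx":-11.4,"ty":0,"tz":45,"rx":0,"ry":0,"rz":0,"claw":-1},{"tx":-11.4,"ty":0,"tz":65,"rx":0,"ry":0,"rz":0,"claw":-1},{"tx":-11.4,"ty":0,"tz":75,"rx":0,"ry":0,"rz":0,"claw":-1},{"tx":-11.4,"ty":0,"tz":81,"rx":0,"ry":0,"rz":0,"claw":-1},{"tx":-11.4,"ty":0,"tz":81,"rx":0,"ry":0,"rz":0,"claw":-1},{"tx":-11.4,"ty":0,"tz":81,"rx":0,"ry":0,"rz":0,"claw":-1}]}}

```text
t: 2.77
tcp_pos: [0.5143, 0.0267, 0.0998]
tool_rot: [[-0.175, 0.985, 0.001], [0.985, 0.175, 0.0], [-0.0, 0.001, -1.0]]
force: [0.0, -0.4, 0.6]
opening: 0.0856
grasp_force: 0.0
```

```bash
python3 - <<'E'
from h import *
s=monitor.sense();print(s['tcp_pos'],s['qd'].round(2),s['force'])
row(pr([29,0,99]),Rd(YAW))
save('scene','sc2.png',crop=(225,130,350,255),s=4.7)
E
```

```text
[0.51425933 0.0267377  0.09978797] [-0.01 -0.01 -0.01 -0.   -0.   -0.  ] [ 0.01215711 -0.38440726  0.6152241 ]
tx:0.4 ty:-0.6 tz:0.8 rx:0.001 ry:0.000 rz:0.001
```

View pics/sc2.png

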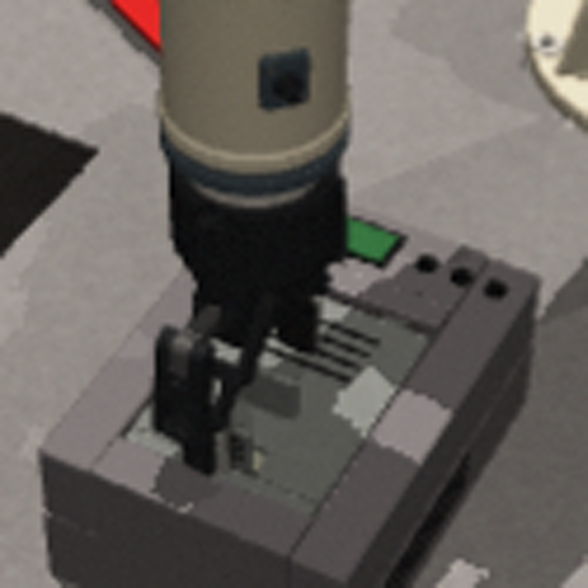

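The fingers straddle the rib and tab: the front finger is at about (190,420) and the tab just behind it at (240,450). I'll close now.

Request:
{"fn": "send_rows", "kwargs": {"plan": [{"tx":0,"ty":0,"tz":0.8,"rx":0,"ry":0,"rz":0,"claw":1},{"tx":0,"ty":0,"tz":0.8,"rx":0,"ry":0,"rz":0,"claw":1},{"tx":0,"ty":0,"tz":0.8,"rx":0,"ry":0,"rz":0,"claw":1},{"tx":0,"ty":0,"tz":0.8,"rx":0,"ry":0,"rz":0,"claw":1},{"tx":0,"ty":0,"tz":0.8,"rx":0,"ry":0,"rz":0,"claw":1},{"tx":0,"ty":0,"tz":0.8,"rx":0,"ry":0,"rz":0,"claw":1},{"tx":0,"ty":0,"tz":0.8,"rx":0,"ry":0,"rz":0,"claw":1},{"tx":0,"ty":0,"tz":0.8,"rx":0,"ry":0,"rz":0,"claw":1},{"tx":0,"ty":0,"tz":0.8,"rx":0,"ry":0,"rz":0,"claw":1},{"tx":0,"ty":0,"tz":0.8,"rx":0,"ry":0,"rz":0,"claw":1}], "squeeze": 40}}

```text
t: 3.65
tcp_pos: [0.5146, 0.026, 0.0993]
tool_rot: [[-0.174, 0.985, 0.002], [0.985, 0.174, 0.0], [-0.0, 0.001, -1.0]]
force: [-1.6, -0.2, 11.1]
opening: 0.033
grasp_force: 39.6
```

```bash
python3 - <<'E'
from h import *
s=monitor.sense();print(s['tcp_pos'],s['qd'].round(2),s['force'],s['opening'],s['grasp_force'])
b=(s['tcp_pos'],s['tool_rot'])
print(Ro.from_euler('z',-YAW).as_matrix()@(s['tcp_pos']-P))
pv=pr([-65,0,93])
ax=Ro.from_euler('z',YAW).as_matrix()@[0,-1,0]
for a in np.linspace(.045,.45,10):
    Q=Ro.from_rotvec(ax*a).as_matrix(); row(pv+Q@(b[0]-pv),Q@b[1],b)
E
```

```text
[0.51457866 0.02602502 0.09931639] [-0. -0.  0.  0. -0. -0.] [-1.56192863 -0.15740593 11.14925871] 0.032994616195474204 39.594844579696655
[ 0.02982768 -0.00118634  0.09931639]
tx:-0.0 ty:-0.4 tz:-4.3 rx:-0.045 ry:0.000 rz:0.000
tx:-0.0 ty:-0.9 tz:-8.5 rx:-0.090 ry:0.000 rz:0.000
tx:-0.0 ty:-1.7 tz:-12.7 rx:-0.135 ry:0.000 rz:0.000
tx:-0.0 ty:-2.6 tz:-16.9 rx:-0.180 ry:0.000 rz:0.000
tx:-0.0 ty:-3.8 tz:-21.0 rx:-0.225 ry:0.000 rz:0.000
tx:-0.0 ty:-5.1 tz:-25.1 rx:-0.270 ry:0.000 rz:0.000
tx:-0.0 ty:-6.6 tz:-29.1 rx:-0.315 ry:0.000 rz:0.000
tx:-0.0 ty:-8.3 tz:-33.0 rx:-0.360 ry:0.000 rz:0.000
tx:-0.0 ty:-10.1 tz:-36.9 rx:-0.405 ry:0.000 rz:0.000
tx:-0.0 ty:-12.1 tz:-40.6 rx:-0.450 ry:0.000 rz:0.000
```

Request:
{"fn": "send_rows", "kwargs": {"plan": [{"tx":0,"ty":-0.4,"tz":-4.3,"rx":-0.045,"ry":0,"rz":0,"claw":1},{"tx":0,"ty":-0.9,"tz":-8.5,"rx":-0.09,"ry":0,"rz":0,"claw":1},{"tx":0,"ty":-1.7,"tz":-12.7,"rx":-0.135,"ry":0,"rz":0,"claw":1},{"tx":0,"ty":-2.6,"tz":-16.9,"rx":-0.18,"ry":0,"rz":0,"claw":1},{"tx":0,"ty":-3.8,"tz":-21,"rx":-0.225,"ry":0,"rz":0,"claw":1},{"tx":0,"ty":-5.1,"tz":-25.1,"rx":-0.27,"ry":0,"rz":0,"claw":1},{"tx":0,"ty":-6.6,"tz":-29.1,"rx":-0.315,"ry":0,"rz":0,"claw":1},{"tx":0,"ty":-8.3,"tz":-33,"rx":-0.36,"ry":0,"rz":0,"claw":1},{"tx":0,"ty":-10.1,"tz":-36.9,"rx":-0.405,"ry":0,"rz":0,"claw":1},{"tx":0,"ty":-10.1,"tz":-36.9,"rx":-0.405,"ry":0,"rz":0,"claw":1}]}}

```text
t: 4.48
tcp_pos: [0.5033, 0.0241, 0.1357]
tool_rot: [[-0.173, 0.904, 0.391], [0.985, 0.159, 0.069], [-0.0, 0.397, -0.918]]
force: [2.5, 0.6, -2.0]
opening: 0.0325
grasp_force: 41.4
```

```bash
python3 - <<'E'
from h import *
s=monitor.sense();print(s['tcp_pos'],s['qd'].round(2),s['force'],s['moment'],s['opening'],s['grasp_force'])
print(Ro.from_euler('z',-YAW).as_matrix()@s['tool_rot'])
save('scene','sc3.png',crop=(225,110,350,260),s=4)
E
```

```text
[0.50334811 0.02409885 0.13570628] [ 0.01  0.03 -0.06 -0.09  0.09  0.1 ] [ 2.50272814  0.55542185 -2.03916188] [ 0.02374011 -0.21156714  0.03973472] 0.03254588100737192 41.35605454444885
[[ 6.59190237e-04  9.17954695e-01  3.96684690e-01]
 [ 9.99999753e-01 -5.09001431e-04 -4.83885126e-04]
 [-2.42271548e-04  3.96684912e-01 -9.17954804e-01]]
```

View pics/sc3.png

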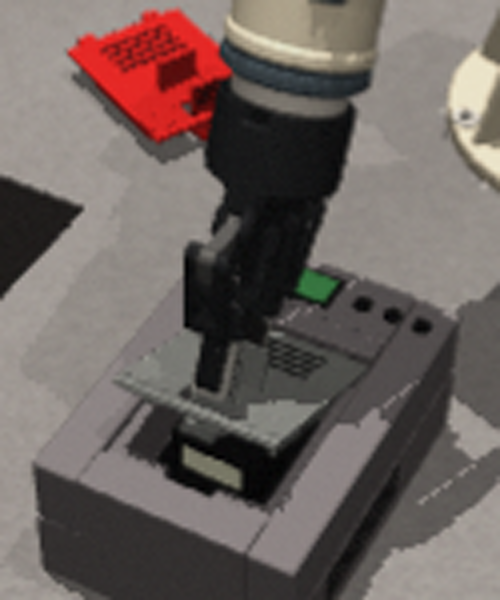

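The cover has pivoted up cleanly, with its edge at about (200,410), and the pack shows below it at (215,455). Next I draw it off and lift.

Request:
{"fn": "send_rows", "kwargs": {"plan": [{"tx":0,"ty":5,"tz":0,"rx":0,"ry":0,"rz":0,"claw":1},{"tx":0,"ty":10,"tz":0,"rx":0,"ry":0,"rz":0,"claw":1},{"tx":0,"ty":15,"tz":0,"rx":0,"ry":0,"rz":0,"claw":1},{"tx":0,"ty":18,"tz":0,"rx":0,"ry":0,"rz":0,"claw":1},{"tx":0,"ty":20,"tz":-4,"rx":0,"ry":0,"rz":0,"claw":1},{"tx":0,"ty":24,"tz":-14,"rx":0,"ry":0,"rz":0,"claw":1},{"tx":0,"ty":32,"tz":-32,"rx":0,"ry":0,"rz":0,"claw":1},{"tx":0,"ty":42,"tz":-55,"rx":0,"ry":0,"rz":0,"claw":1},{"tx":0,"ty":54,"tz":-83,"rx":0,"ry":0,"rz":0,"claw":1},{"tx":0,"ty":54,"tz":-83,"rx":0,"ry":0,"rz":0,"claw":1}]}}

```text
t: 5.37
tcp_pos: [0.5238, 0.0273, 0.2388]
tool_rot: [[-0.174, 0.902, 0.396], [0.985, 0.16, 0.068], [-0.002, 0.401, -0.916]]
force: [1.6, 0.3, 0.0]
opening: 0.0329
grasp_force: 40.4
```

```bash
python3 - <<'E'
from h import *
s=monitor.sense();print(s['tcp_pos'],s['force'],s['opening'],s['grasp_force'])
m=np.array([.462,-.325,0]);y=.146
t=m+Ro.from_euler('z',y).as_matrix()@[.030,0,0]
row(t+[0,0,.20],Rd(y))
save('scene','sc4.png',crop=(150,60,400,260),s=2.5)
E
```

```text
[0.52379938 0.02727245 0.23875835] [1.62167423 0.29931806 0.02192101] 0.03293891518376905 40.44000506401062
tx:-337.0 ty:-100.2 tz:-1.0 rx:0.413 ry:-0.004 rz:0.029
```

View pics/sc4.png

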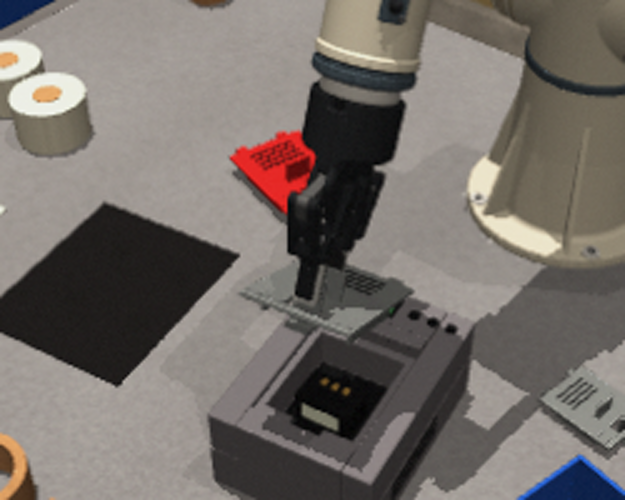

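The cover is held clear of the printer and the pack is seen in the open bay at about (340,400). I'll carry it to the mat while levelling it.

Request:
{"fn": "send_rows", "kwargs": {"plan": [{"tx":-337,"ty":-100,"tz":-1,"rx":0.413,"ry":-0.004,"rz":0.029,"claw":1},{"tx":-337,"ty":-100,"tz":-1,"rx":0.413,"ry":-0.004,"rz":0.029,"claw":1},{"tx":-337,"ty":-100,"tz":-1,"rx":0.413,"ry":-0.004,"rz":0.029,"claw":1},{"tx":-337,"ty":-100,"tz":-1,"rx":0.413,"ry":-0.004,"rz":0.029,"claw":1},{"tx":-337,"ty":-100,"tz":-1,"rx":0.413,"ry":-0.004,"rz":0.029,"claw":1},{"tx":-337,"ty":-100,"tz":-1,"rx":0.413,"ry":-0.004,"rz":0.029,"claw":1},{"tx":-337,"ty":-100,"tz":-1,"rx":0.413,"ry":-0.004,"rz":0.029,"claw":1},{"tx":-337,"ty":-100,"tz":-1,"rx":0.413,"ry":-0.004,"rz":0.029,"claw":1},{"tx":-337,"ty":-100,"tz":-1,"rx":0.413,"ry":-0.004,"rz":0.029,"claw":1},{"tx":-337,"ty":-100,"tz":-1,"rx":0.413,"ry":-0.004,"rz":0.029,"claw":1}]}}

```text
t: 6.25
tcp_pos: [0.487, -0.3241, 0.1921]
tool_rot: [[-0.142, 0.99, -0.011], [0.99, 0.142, 0.001], [0.002, -0.01, -1.0]]
force: [-0.4, 0.9, -1.0]
opening: 0.0329
grasp_force: 40.6
```

```bash
python3 - <<'E'
from h import *
s=monitor.sense();print(s['tcp_pos'],s['qd'].round(2),s['force'],s['opening'],s['grasp_force'])
m=np.array([.462,-.325,0]);y=.146
t=m+Ro.from_euler('z',y).as_matrix()@[.030,0,0]
row(t+[0,0,.08],Rd(y))
E
```

```text
[ 0.48701966 -0.32408104  0.19214493] [ 0.06 -0.03  0.04  0.03  0.02  0.05] [-0.35534204  0.86941129 -1.02614192] 0.03288522732685329 40.56773900985718
tx:2.5 ty:6.3 tz:112.1 rx:-0.010 ry:-0.002 rz:-0.003
```

Request:
{"fn": "send_rows", "kwargs": {"plan": [{"tx":2,"ty":4,"tz":35,"rx":0,"ry":0,"rz":0,"claw":1},{"tx":2,"ty":4,"tz":70,"rx":0,"ry":0,"rz":0,"claw":1},{"tx":2,"ty":4,"tz":100,"rx":0,"ry":0,"rz":0,"claw":1},{"tx":2,"ty":4,"tz":125,"rx":0,"ry":0,"rz":0,"claw":1},{"tx":2,"ty":4,"tz":140,"rx":0,"ry":0,"rz":0,"claw":1},{"tx":2,"ty":4,"tz":150,"rx":0,"ry":0,"rz":0,"claw":1},{"tx":2,"ty":4,"tz":150,"rx":0,"ry":0,"rz":0,"claw":1},{"tx":2,"ty":4,"tz":150,"rx":0,"ry":0,"rz":0,"claw":1}]}}

```text
t: 6.92
tcp_pos: [0.4908, -0.3174, 0.044]
tool_rot: [[-0.146, 0.989, -0.009], [0.989, 0.146, 0.001], [0.003, -0.009, -1.0]]
force: [-0.3, -0.4, -2.0]
opening: 0.033
grasp_force: 40.5
```

```bash
python3 - <<'E'
from h import *
s=monitor.sense();print(s['tcp_pos'],s['qd'].round(2),s['force'],s['opening'],s['grasp_force'])
m=np.array([.462,-.325,0]);y=.146
t=m+Ro.from_euler('z',y).as_matrix()@[.030,0,0]
row(t+[0,0,.0275],Rd(y))
save('scene','sc5.png',crop=(100,90,300,240),s=3)
E
```

```text
[ 0.49076993 -0.3173654   0.04399894] [-0.   -0.03 -0.02  0.    0.   -0.  ] [-0.31569006 -0.38919829 -2.00987501] 0.032993666561353815 40.54200768470764
tx:-3.4 ty:0.6 tz:16.5 rx:-0.009 ry:-0.003 rz:0.000
```

View pics/sc5.png

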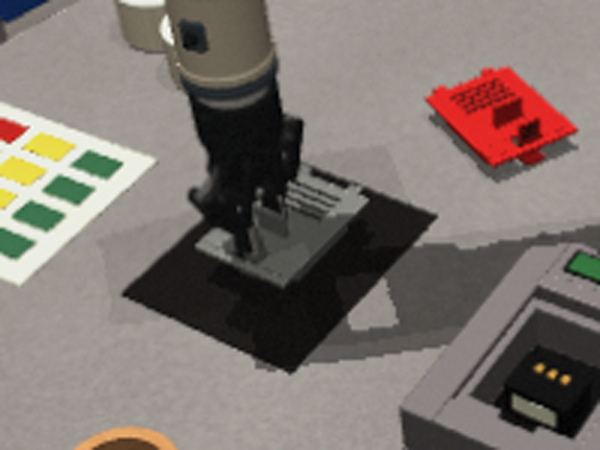

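The cover hovers level over the mat at about (285,230). I'll lower it, then release.

Request:
{"fn": "send_rows", "kwargs": {"plan": [{"tx":-3,"ty":0.5,"tz":5,"rx":-0.009,"ry":-0.003,"rz":0,"claw":1},{"tx":-3,"ty":0.5,"tz":10,"rx":-0.009,"ry":-0.003,"rz":0,"claw":1},{"tx":-3,"ty":0.5,"tz":14,"rx":-0.009,"ry":-0.003,"rz":0,"claw":1},{"tx":-3,"ty":0.5,"tz":16,"rx":-0.009,"ry":-0.003,"rz":0,"claw":1},{"tx":-3,"ty":0.5,"tz":16.5,"rx":-0.009,"ry":-0.003,"rz":0,"claw":1},{"tx":-3,"ty":0.5,"tz":16.5,"rx":-0.009,"ry":-0.003,"rz":0,"claw":1}]}}

```text
t: 7.47
tcp_pos: [0.4915, -0.3209, 0.0277]
tool_rot: [[-0.145, 0.989, 0.001], [0.989, 0.145, -0.001], [-0.001, 0.001, -1.0]]
force: [-0.5, 0.4, -0.8]
opening: 0.0329
grasp_force: 40.6
```

```bash
python3 - <<'E'
from h import *
s=monitor.sense();print(s['tcp_pos'],s['force'],s['moment'],s['opening'])
E
```

```text
[ 0.4915417  -0.32089432  0.02772063] [-0.53344714  0.44868081 -0.76882099] [ 0.0116828  -0.07914385 -0.03181654] 0.03285070604678262
```

Request:
{"fn": "send_rows", "kwargs": {"plan": [{"tx":0,"ty":0,"tz":1,"rx":0,"ry":0,"rz":0,"claw":1},{"tx":0,"ty":0,"tz":1,"rx":0,"ry":0,"rz":0,"claw":1},{"tx":0,"ty":0,"tz":1,"rx":0,"ry":0,"rz":0,"claw":-1},{"tx":0,"ty":0,"tz":1,"rx":0,"ry":0,"rz":0,"claw":-1},{"tx":0,"ty":0,"tz":1,"rx":0,"ry":0,"rz":0,"claw":-1},{"tx":0,"ty":0,"tz":1,"rx":0,"ry":0,"rz":0,"claw":-1},{"tx":0,"ty":0,"tz":1,"rx":0,"ry":0,"rz":0,"claw":-1},{"tx":0,"ty":0,"tz":1,"rx":0,"ry":0,"rz":0,"claw":-1},{"tx":0,"ty":0,"tz":1,"rx":0,"ry":0,"rz":0,"claw":-1}]}}

```text
t: 8.22
tcp_pos: [0.4917, -0.3209, 0.0267]
tool_rot: [[-0.145, 0.989, 0.001], [0.989, 0.145, -0.001], [-0.001, 0.001, -1.0]]
force: [-0.2, -0.3, -0.2]
opening: 0.0855
grasp_force: 0.0
```

Request:
{"fn": "send_rows", "kwargs": {"plan": [{"tx":0,"ty":0,"tz":-20,"rx":0,"ry":0,"rz":0,"claw":-1},{"tx":0,"ty":0,"tz":-55,"rx":0,"ry":0,"rz":0,"claw":-1},{"tx":0,"ty":0,"tz":-95,"rx":0,"ry":0,"rz":0,"claw":-1},{"tx":0,"ty":0,"tz":-135,"rx":0,"ry":0,"rz":0,"claw":-1},{"tx":0,"ty":0,"tz":-175,"rx":0,"ry":0,"rz":0,"claw":-1},{"tx":0,"ty":0,"tz":-190,"rx":0,"ry":0,"rz":0,"claw":-1},{"tx":0,"ty":0,"tz":-190,"rx":0,"ry":0,"rz":0,"claw":-1}]}}

```text
t: 8.8
tcp_pos: [0.4936, -0.3221, 0.2218]
tool_rot: [[-0.145, 0.989, 0.008], [0.989, 0.146, -0.005], [-0.007, 0.007, -1.0]]
force: [0.3, 0.2, 0.3]
opening: 0.0853
grasp_force: 0.0
```

```bash
python3 - <<'E'
from h import *
s=monitor.sense();print(s['tcp_pos'],s['force'],s['opening'])
im=[cams.get_image(c)[:,:,::-1] for c in('top','scene')]
a=cv2.resize(im[0][130:310,220:460],None,fx=2.9,fy=2.9,interpolation=2)[:, :]
cv2.imwrite('pics/t6.png',a)
for q in('pack','cover'):
  for c in('top','scene'):
    for r in nets.regions_of(c,q)[:3]:
        ys,xs=np.nonzero(r['pixels']); print(q,c,round(r['p'],2),np.round(r['extent']),len(xs),cv2.minAreaRect(np.c_[xs,ys].astype(np.float32)))
E
```

```text
[ 0.49360598 -0.32208818  0.22176328] [0.31206132 0.22346172 0.26086311] 0.08532083258710169
pack top 0.88 [255. 204. 285. 226.] 450 ((269.729736328125, 215.3783721923828), (18.741485595703125, 24.988645553588867), 80.53767395019531)
pack scene 0.93 [268. 209. 294. 236.] 532 ((282.1000061035156, 220.80003356933594), (27.72724151611328, 21.0190372467041), 26.56505012512207)
cover top 0.75 [178. 280. 218. 312.] 926 ((198.97000122070312, 297.2099914550781), (36.20387268066406, 27.29432487487793), 8.130102157592773)
cover top 0.71 [380. 204. 420. 263.] 1412 ((402.6756591796875, 230.05406188964844), (54.909263610839844, 40.4421501159668), 80.53767395019531)
cover top 0.51 [336.  99. 374. 139.] 847 ((352.0, 118.5), (41.0, 38.0), 90.0)
cover scene 0.95 [366. 209. 410. 241.] 859 ((387.576904296875, 222.8845977783203), (40.215763092041016, 24.129459381103516), 33.690067291259766)
cover scene 0.86 [165. 146. 224. 189.] 1335 ((195.00003051757812, 167.00001525878906), (32.52690887451172, 52.32590103149414), 45.0)
cover scene 0.58 [245. 109. 290. 148.] 961 ((266.0000305175781, 127.5000228881836), (41.719295501708984, 28.991374969482422), 45.0)
```

View pics/t6.png

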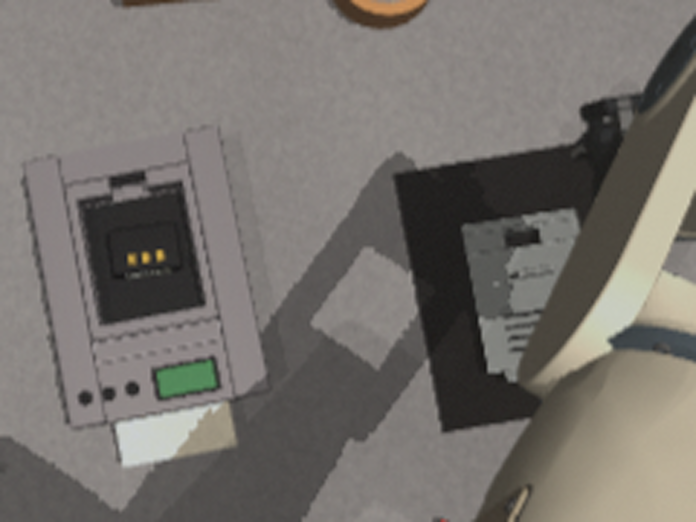

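The cover lies flat on the mat, rib and tab up (crop about (520,295)). The pack is in the bay at crop about (146,250), yawed roughly like the printer. Next I'll locate it precisely.

```bash
python3 - <<'E'
from h import *
Ri=Ro.from_euler('z',-YAW).as_matrix()
c=np.array([[109,231],[179,222],[182,266],[114,275]])/2.9+[220,130]-.3
w=px2w('top',c,.084);w=np.vstack([w,w.mean(0)]);print((Ri@(w-P).T).T.round(4).tolist())
print(np.linalg.norm(w[0]-w[1]),np.linalg.norm(w[1]-w[2]))
from scipy.optimize import least_squares
for c_ in ('top','scene'):
  r=nets.regions_of(c_,'pack')[0]; m=r['pixels'].astype(np.float32)
  L=np.array([[a,b,z] for a in(-.02,.02) for b in(-.03,.03) for z in(.05,.084)])
  def hull(p):
    q=Ro.from_euler('z',p[2]).apply(L)+[p[0],p[1],0]
    u=w2px(c_,q); im=np.zeros((420,560),np.uint8); cv2.fillConvexPoly(im,np.round(cv2.convexHull(u.astype(np.float32))*16).astype(np.int32),1,shift=4); return im
  from scipy.optimize import minimize
  f=lambda p:-(hull(p)*m).sum()/np.maximum(hull(p),m).sum()
  o=minimize(f,[*w[-1][:2],.16],method='Nelder-Mead',options=dict(initial_simplex=[[w[-1][0]+a,w[-1][1]+b,.16+g] for a,b,g in[(0,0,0),(.008,0,0),(0,.008,0),(0,0,.1)]]))
  print(c_,o.x,o.fun,Ri@(np.r_[o.x[:2],0]-P))
print('high target from here');row(pr([11,0,220]),Rd(YAW))
print('cover on mat center',px2w('top',[[402.7,230]],.026),'scene',px2w('scene',[[195,167]],.03))
E
```

```text
[[0.0226, 0.0238, 0.084], [0.0193, -0.0365, 0.084], [-0.0185, -0.0321, 0.084], [-0.0154, 0.0263, 0.084], [0.002, -0.0046, 0.084]]
0.06040426578248207 0.03797959721849946
top [0.48968202 0.01903087 0.14867287] -0.9552238583564758 [ 0.00409356 -0.00373896  0.        ]
scene [0.4875187  0.01787215 0.2561045 ] -0.8664495348930359 [ 0.00176154 -0.00450333  0.        ]
high target from here
tx:339.8 ty:55.0 tz:-4.6 rx:-0.001 ry:-0.000 rz:-0.029
cover on mat center [[ 0.45370933 -0.32319827  0.026     ]] scene [[ 0.45992807 -0.32044437  0.03      ]]
```

Request:
{"fn": "send_rows", "kwargs": {"plan": [{"tx":340,"ty":47,"tz":0,"rx":0,"ry":0,"rz":0,"claw":-0.45},{"tx":340,"ty":47,"tz":0,"rx":0,"ry":0,"rz":0,"claw":-0.45},{"tx":340,"ty":47,"tz":0,"rx":0,"ry":0,"rz":0,"claw":-0.45},{"tx":340,"ty":47,"tz":0,"rx":0,"ry":0,"rz":0,"claw":-0.45},{"tx":340,"ty":47,"tz":0,"rx":0,"ry":0,"rz":0,"claw":-0.45},{"tx":340,"ty":47,"tz":0,"rx":0,"ry":0,"rz":0,"claw":-0.45},{"tx":340,"ty":47,"tz":0,"rx":0,"ry":0,"rz":0,"claw":-0.45},{"tx":340,"ty":47,"tz":0,"rx":0,"ry":0,"rz":0,"claw":-0.45},{"tx":340,"ty":47,"tz":0,"rx":0,"ry":0,"rz":0,"claw":-0.45},{"tx":340,"ty":47,"tz":0,"rx":0,"ry":0,"rz":0,"claw":-0.45}]}}

```text
t: 10.03
tcp_pos: [0.4881, 0.0252, 0.2159]
tool_rot: [[-0.149, 0.989, 0.0], [0.989, 0.149, -0.001], [-0.001, 0.0, -1.0]]
force: [0.6, 0.0, -0.4]
opening: 0.0619
grasp_force: 0.0
```

```bash
python3 - <<'E'
from h import *
s=monitor.sense();print(s['tcp_pos'],s['qd'].round(2),s['opening'])
row(pr([2.5,-4.5,120]),Rd(.145))
E
```

```text
[0.48809495 0.02515713 0.21586276] [-0.06  0.   -0.   -0.02  0.   -0.05] 0.06187262914694216
tx:-7.0 ty:-0.9 tz:95.9 rx:0.000 ry:0.001 rz:0.005
```

Request:
{"fn": "send_rows", "kwargs": {"plan": [{"tx":-6,"ty":-0.9,"tz":30,"rx":0,"ry":0,"rz":0.005,"claw":-0.45},{"tx":-6,"ty":-0.9,"tz":60,"rx":0,"ry":0,"rz":0.005,"claw":-0.45},{"tx":-6,"ty":-0.9,"tz":85,"rx":0,"ry":0,"rz":0.005,"claw":-0.45},{"tx":-6,"ty":-0.9,"tz":96,"rx":0,"ry":0,"rz":0.005,"claw":-0.45},{"tx":-6,"ty":-0.9,"tz":96,"rx":0,"ry":0,"rz":0.005,"claw":-0.45},{"tx":-6,"ty":-0.9,"tz":96,"rx":0,"ry":0,"rz":0.005,"claw":-0.45}]}}

```text
t: 10.53
tcp_pos: [0.4882, 0.0154, 0.1198]
tool_rot: [[-0.14, 0.99, -0.001], [0.99, 0.14, -0.001], [-0.001, -0.001, -1.0]]
force: [0.1, 0.0, -0.0]
opening: 0.0621
grasp_force: 0.0
```

```bash
python3 - <<'E'
from h import *
s=monitor.sense();print(s['tcp_pos'],s['qd'].round(2),s['opening'])
row(pr([2.5,-4.5,58]),Rd(.145))
E
```

```text
[0.48818025 0.01537613 0.11981804] [ 0.01 -0.03 -0.02 -0.    0.01  0.  ] 0.06210388808846424
tx:2.7 ty:0.5 tz:61.8 rx:-0.001 ry:0.001 rz:-0.005
```

Request:
{"fn": "send_rows", "kwargs": {"plan": [{"tx":2.5,"ty":0.5,"tz":15,"rx":0,"ry":0,"rz":-0.005,"claw":-0.45},{"tx":2.5,"ty":0.5,"tz":30,"rx":0,"ry":0,"rz":-0.005,"claw":-0.45},{"tx":2.5,"ty":0.5,"tz":45,"rx":0,"ry":0,"rz":-0.005,"claw":-0.45},{"tx":2.5,"ty":0.5,"tz":58,"rx":0,"ry":0,"rz":-0.005,"claw":-0.45},{"tx":2.5,"ty":0.5,"tz":64,"rx":0,"ry":0,"rz":-0.005,"claw":-0.45},{"tx":2.5,"ty":0.5,"tz":64,"rx":0,"ry":0,"rz":-0.005,"claw":-0.45}]}}

```text
t: 11.03
tcp_pos: [0.4888, 0.0184, 0.0562]
tool_rot: [[-0.145, 0.989, 0.001], [0.989, 0.145, -0.001], [-0.001, 0.0, -1.0]]
force: [-0.1, 1.0, 0.4]
opening: 0.0617
grasp_force: 0.0
```

Request:
{"fn": "send_rows", "kwargs": {"plan": [{"tx":0,"ty":0,"tz":0,"rx":0,"ry":0,"rz":0,"claw":1},{"tx":0,"ty":0,"tz":0,"rx":0,"ry":0,"rz":0,"claw":1},{"tx":0,"ty":0,"tz":0,"rx":0,"ry":0,"rz":0,"claw":1},{"tx":0,"ty":0,"tz":0,"rx":0,"ry":0,"rz":0,"claw":1},{"tx":0,"ty":0,"tz":0,"rx":0,"ry":0,"rz":0,"claw":1},{"tx":0,"ty":0,"tz":0,"rx":0,"ry":0,"rz":0,"claw":1},{"tx":0,"ty":0,"tz":0,"rx":0,"ry":0,"rz":0,"claw":1}], "squeeze": 40}}

```text
t: 11.62
tcp_pos: [0.4897, 0.0187, 0.0576]
tool_rot: [[-0.146, 0.989, 0.003], [0.989, 0.146, -0.001], [-0.002, 0.003, -1.0]]
force: [-0.4, -1.1, 7.3]
opening: 0.0396
grasp_force: 41.3
```

Request:
{"fn": "send_rows", "kwargs": {"plan": [{"tx":0,"ty":0,"tz":-10,"rx":0,"ry":0,"rz":0,"claw":1},{"tx":0,"ty":0,"tz":-30,"rx":0,"ry":0,"rz":0,"claw":1},{"tx":0,"ty":0,"tz":-60,"rx":0,"ry":0,"rz":0,"claw":1},{"tx":0,"ty":0,"tz":-95,"rx":0,"ry":0,"rz":0,"claw":1},{"tx":0,"ty":0,"tz":-125,"rx":0,"ry":0,"rz":0,"claw":1},{"tx":0,"ty":0,"tz":-140,"rx":0,"ry":0,"rz":0,"claw":1},{"tx":0,"ty":0,"tz":-140,"rx":0,"ry":0,"rz":0,"claw":1}]}}

```text
t: 12.2
tcp_pos: [0.4908, 0.0192, 0.2009]
tool_rot: [[-0.146, 0.989, 0.008], [0.989, 0.146, -0.001], [-0.002, 0.008, -1.0]]
force: [0.5, -0.1, -1.9]
opening: 0.0395
grasp_force: 40.9
```

```bash
python3 - <<'E'
from h import *
s=monitor.sense();print(s['tcp_pos'],s['force'],s['opening'],s['grasp_force'])
row([.505,.286,.19],Rd(-.226))
E
```

```text
[0.49082668 0.01915658 0.20089741] [ 0.5229686  -0.07362708 -1.92916905] 0.03954062618092208 40.85440456867218
tx:262.0 ty:52.8 tz:10.8 rx:0.008 ry:0.000 rz:0.372
```

The pack is held: the load reads 1.9 N, right for 0.2 kg. Next it goes to the tote.

Request:
{"fn": "send_rows", "kwargs": {"plan": [{"tx":262,"ty":53,"tz":10,"rx":0.008,"ry":0,"rz":0.372,"claw":1},{"tx":262,"ty":53,"tz":10,"rx":0.008,"ry":0,"rz":0.372,"claw":1},{"tx":262,"ty":53,"tz":10,"rx":0.008,"ry":0,"rz":0.372,"claw":1},{"tx":262,"ty":53,"tz":10,"rx":0.008,"ry":0,"rz":0.372,"claw":1},{"tx":262,"ty":53,"tz":10,"rx":0.008,"ry":0,"rz":0.372,"claw":1},{"tx":262,"ty":53,"tz":10,"rx":0.008,"ry":0,"rz":0.372,"claw":1},{"tx":262,"ty":53,"tz":10,"rx":0.008,"ry":0,"rz":0.372,"claw":1},{"tx":262,"ty":53,"tz":10,"rx":0.008,"ry":0,"rz":0.372,"claw":1},{"tx":262,"ty":53,"tz":10,"rx":0.008,"ry":0,"rz":0.372,"claw":1},{"tx":262,"ty":53,"tz":10,"rx":0.008,"ry":0,"rz":0.372,"claw":1}]}}

```text
t: 13.03
tcp_pos: [0.5021, 0.2853, 0.1851]
tool_rot: [[0.223, 0.975, -0.009], [0.975, -0.223, -0.002], [-0.004, -0.008, -1.0]]
force: [-0.0, -0.4, -1.1]
opening: 0.0392
grasp_force: 40.7
```

```bash
python3 - <<'E'
from h import *
s=monitor.sense();print(s['tcp_pos'],s['force'],s['opening'],s['grasp_force'])
row([.505,.286,.0145],Rd(-.226))
E
```

```text
[0.50206785 0.28534332 0.18514352] [-0.02551529 -0.39220456 -1.05830202] 0.03915053465731574 40.68121790885925
tx:2.0 ty:4.1 tz:170.6 rx:-0.008 ry:0.004 rz:0.001
```

Request:
{"fn": "send_rows", "kwargs": {"plan": [{"tx":1,"ty":2,"tz":35,"rx":0,"ry":0,"rz":0,"claw":1},{"tx":1,"ty":2,"tz":70,"rx":0,"ry":0,"rz":0,"claw":1},{"tx":1,"ty":2,"tz":105,"rx":0,"ry":0,"rz":0,"claw":1},{"tx":1,"ty":2,"tz":135,"rx":0,"ry":0,"rz":0,"claw":1},{"tx":1,"ty":2,"tz":155,"rx":0,"ry":0,"rz":0,"claw":1},{"tx":1,"ty":2,"tz":163,"rx":0,"ry":0,"rz":0,"claw":1},{"tx":1,"ty":2,"tz":167,"rx":0,"ry":0,"rz":0,"claw":1},{"tx":1,"ty":2,"tz":167,"rx":0,"ry":0,"rz":0,"claw":1},{"tx":1,"ty":2,"tz":167,"rx":0,"ry":0,"rz":0,"claw":1}]}}

```text
t: 13.78
tcp_pos: [0.5049, 0.2863, 0.0203]
tool_rot: [[0.225, 0.974, -0.005], [0.974, -0.225, 0.0], [-0.001, -0.005, -1.0]]
force: [-0.6, 0.0, -1.4]
opening: 0.0392
grasp_force: 40.7
```

Request:
{"fn": "send_rows", "kwargs": {"plan": [{"tx":0,"ty":0,"tz":3,"rx":-0.005,"ry":0,"rz":0,"claw":1},{"tx":0,"ty":0,"tz":6,"rx":-0.005,"ry":0,"rz":0,"claw":1},{"tx":0,"ty":0,"tz":7,"rx":-0.005,"ry":0,"rz":0,"claw":1},{"tx":0,"ty":0,"tz":7,"rx":-0.005,"ry":0,"rz":0,"claw":1}]}}

```text
t: 14.12
tcp_pos: [0.5042, 0.2865, 0.0127]
tool_rot: [[0.224, 0.975, -0.001], [0.975, -0.224, -0.002], [-0.002, -0.001, -1.0]]
force: [-0.1, -0.6, 3.2]
opening: 0.0393
grasp_force: 41.2
```

Request:
{"fn": "send_rows", "kwargs": {"plan": [{"tx":0,"ty":0,"tz":0,"rx":0,"ry":0,"rz":0,"claw":-1},{"tx":0,"ty":0,"tz":0,"rx":0,"ry":0,"rz":0,"claw":-1},{"tx":0,"ty":0,"tz":0,"rx":0,"ry":0,"rz":0,"claw":-1},{"tx":0,"ty":0,"tz":0,"rx":0,"ry":0,"rz":0,"claw":-1},{"tx":0,"ty":0,"tz":0,"rx":0,"ry":0,"rz":0,"claw":-1},{"tx":0,"ty":0,"tz":-20,"rx":0,"ry":0,"rz":0,"claw":-1},{"tx":0,"ty":0,"tz":-55,"rx":0,"ry":0,"rz":0,"claw":-1},{"tx":0,"ty":0,"tz":-95,"rx":0,"ry":0,"rz":0,"claw":-1},{"tx":0,"ty":0,"tz":-135,"rx":0,"ry":0,"rz":0,"claw":-1},{"tx":0,"ty":0,"tz":-175,"rx":0,"ry":0,"rz":0,"claw":-1}]}}

```text
t: 14.95
tcp_pos: [0.5038, 0.2864, 0.1888]
tool_rot: [[0.224, 0.975, -0.002], [0.975, -0.224, -0.002], [-0.003, -0.002, -1.0]]
force: [2.2, 0.3, 0.3]
opening: 0.0854
grasp_force: 0.0
```

Request:
{"fn": "send_rows", "kwargs": {"plan": [{"tx":0,"ty":-10,"tz":-30,"rx":0,"ry":0,"rz":0,"claw":-1},{"tx":0,"ty":-10,"tz":-50,"rx":0,"ry":0,"rz":0,"claw":-1},{"tx":0,"ty":-10,"tz":-50,"rx":0,"ry":0,"rz":0,"claw":-1},{"tx":0,"ty":-10,"tz":-50,"rx":0,"ry":0,"rz":0,"claw":-1}]}}

```text
t: 15.28
tcp_pos: [0.4952, 0.2893, 0.2383]
tool_rot: [[0.224, 0.975, 0.0], [0.975, -0.224, -0.0], [-0.0, 0.001, -1.0]]
force: [0.2, 0.3, -0.0]
opening: 0.0855
grasp_force: 0.0
```

```bash
python3 - <<'E'
from h import *
save('scene','sc9.png',s=1.4)
E
```

```text
(no output)
```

View pics/sc9.png

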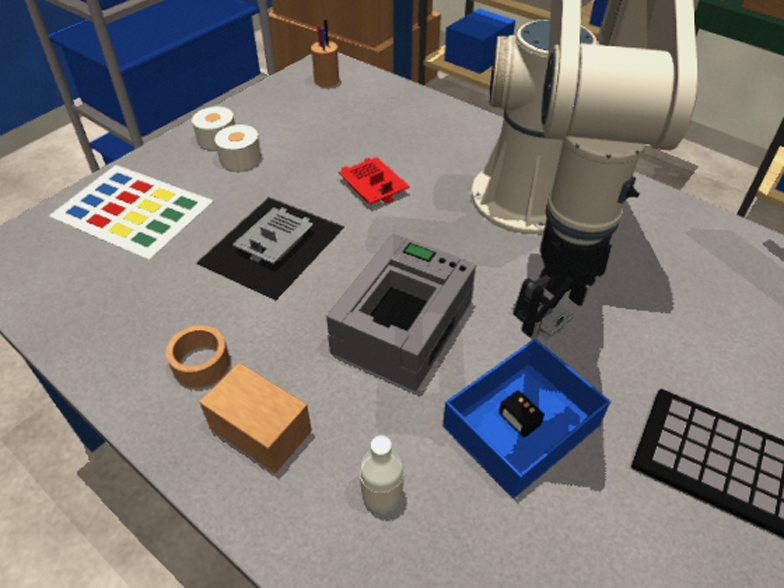

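The cover lies flat on the mat at (275,235) with rib and tab up. The pack stands in the tote at (520,410), the bay is empty, the other things have not moved, and the robot is clear.

```bash
python3 -c "
from h import *
print(ticket.sign_off())"
```

```text
the job is handed in; nothing more can be done
None
```

The job is done and handed in at about 15 s: the cover lies flat on the mat with rib and tab up, the battery pack is in the tote, and nothing else on the bench was moved.

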